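# Clamp the tortilla press to the slotted track with its T-bolt

## Task

Fix the tortilla press to the aluminium track: put the T-bolt's head down into the slot in front of the press's forked tongue, slide it along until the shank is fully home in the fork, then turn the red knob clockwise so that the head sets itself crosswise under the slot's lips and go on until the orange spring washer is gripped snugly on the tongue. Work by feel: neither shove the press along nor force the bolt or the knob, leave the other things where they are, and let go at the end.

Things in the scene. Friction and masses are not known exactly. Their poses are not given: they have to be found in the camera images.
- track: aluminium T-slot track fixed on the worktop, 240 long x 50 wide x 17 high. Origin: centre of its underside. x axis along the slot, towards the press; z up
- slot_mid (a point): middle of the slot, level with the track's top. The slot is 25 wide and open along the whole track; below its 5 thick lips lies a channel 34 wide and 9 high, its floor 3 above the worktop
- press: loose wooden tortilla press, about 2.4 kg, boards 200 x 190, 80 high; x axis as the track's. Origin: on the worktop under the middle of the boards. On its -x side a dark steel tongue, 50 wide, its top 22 above the worktop, reaches over the track; its end, 200 from the origin, is a fork: a notch 13 wide and 40 deep along the slot, open to -x, with rounded prong tips
- fork_seat (a point): on the press, at the tongue's top face: where the bolt's axis stands when the shank touches the bottom of the notch (35 in from the prong tips, on the notch's centre line, 65 from the boards). x axis as the track's
- tbolt: loose waxed steel T-bolt, 0.16 kg, standing on its head. Origin: centre of the head's underside, z up the 10 dia shank. Head 32 (along x) x 22 x 6 thick, same after a half turn; two opposite corners are cut off, so that under the lips it turns only clockwise (from above), from along the slot to crosswise, where after about 1.7 rad the other corners stop on the channel walls
- bolt_grip (a point): on the bolt's axis, 44 above its origin: height to grip the red knob, a round nut 32 dia x 24 high, top 53 to 55 above the bolt's origin at the start. Its thread is stiff (0.24 N m, holds by itself): the whole bolt turns with it until the head is stopped, then the knob screws on, 6.4 per radian, at most 1.8 rad. Its rubber hub also winds up 0.8 rad per N m and springs back.
- bolt_collar (a point): on the bolt's axis, top of the head. Above it sits the orange spring washer, 30 dia, 3 thick, moving with the nut; its underside starts 14.0 to 16.4 above the head (not known exactly), so it clears the tongue while the head lies anywhere between channel floor and lips. While tightening, bolt and knob shift up or down a few mm: follow them
- bolt_top (a point): on the bolt's axis, 56 above its origin, top of the stud. How tightening feels: with the head stopped, 0.6 to 1.0 rad of nut (more at the knob, whose hub winds up) close the gap, then the washer gives, 10 N per mm, 64 N per radian. The torque felt at rest is 0.18 to 0.29 N m while the nut runs free and about 0.32 when snug (15 to 20 N clamping force); under 5 N is loose, over 35 N forced
- mug: blue enamelled mug, 82 dia x 80 high, origin under its centre; leave alone
- dish: clay salsa dish, 110 dia x 40 high, origin under its centre; leave alone
- funnel: yellow plastic funnel standing on its wide mouth, 100 dia x 100 high, origin under its centre; leave alone
- canister: stainless steel canister with a dark twist cap, 84 dia x 150 high, origin under its centre; leave alone
- jar: amber glass jar with brass cap, 66 dia x 110 high, origin under its centre; leave alone
- spoon: wooden spoon lying flat, about 200 long; leave alone
There are look-alikes about, which are no part of the job. There is more than one size of the tbolt; the one meant has the size given above.

How it is judged:
By the outcome, as a careful person would: the job done as asked, in the order asked, and still so for the second after the job is handed in, with the robot touching nothing.
It also fails if it takes over 72 s, if anything falls off the work surface, if the arm or the gripper's body presses on something with over 40 N, if the wrist force passes 120 N, or if a joint passes its speed limit or range.

## Robot

A 6-joint arm with a two-finger parallel gripper is mounted at the origin on the work surface. World frame = base frame: x ahead of the robot, y to its left, z up, the work surface at z = 0. Lengths are in m, angles in rad, forces in N, time in s.
With the tool pointing down it reaches from about 0.375 to 0.75 m from the base axis. Payload 9 kg.
Tool frame: the origin (TCP) lies between the finger pads; the fingertips stand 17 mm ahead of it and the grasp point (between the pads) lies 2 mm behind it; z points along the fingers, y is the line along which they close (so a half turn about z gives the same grasp; the last joint's range is limited). The gripper opens to 85 mm and grips with 20 to 120 N. Pads are 22 mm wide; open, the fingers measure 114 mm over their backs; the gripper's body (76 mm by 85 mm) begins 54 mm behind the grasp point. The pads swing forward as they close: fully open they stand 13 mm farther back than shut.
Start: joints at [-1.38, 0.104, 0.097, 1.564, 0, 1.353], TCP at [0.239, -0.551, 0.248] pointing down, gripper open.
Joint ranges: [-2.99, 2.99], [-0.84, 1.86], [-1.1, 1.16], [-1.84, 2.11], [-1.51, 1.56], [-3.14, 3.14]. Speed limits (rad/s): [2.22, 2.22, 2.57, 3.14, 3.14, 3.14].

## Interface

Orientations are given as a rotation vector (axis times angle).
In Python, from rig import env, viewer gives the robot as it stands.
- The arm moves only by the shell command python3 -m pendant 'ROWS' [FORCE]. ROWS is JSON, a list of rows, each an object of numbers: "x", "y", "z": the shift along the tool's x, y, z scaled (see below); "wx", "wy", "wz": the turn, a rotation vector about the tool's x, y, z scaled (see below); "jaw": the opening, from -1 (shut) to 1 (fully open), so that 0 is half open. In form: [{"x": .., "y": .., "z": .., "wx": .., "wy": .., "wz": .., "jaw": ..}, ...]. A call has 1 to 5 rows; each row is the pose to reach, as a shift and turn from the pose commanded when the call began, along the tool's axes at that moment; what a row does not reach only later rows make up. The controller multiplies each number of a shift by 200 mm and each number of a turn by 0.5 rad. A row lasts 1/8 s, in which the tool goes at most 62.5 mm and 10.7 degrees, less where a joint would pass 70% of its speed; a pose out of reach is approached as far as the arm can. A call with a number of a shift or a turn outside -1 to 1 is refused whole. A call with a gripper value outside its range is refused whole. The fingers move at their own pace and stop on an object; FORCE is the grip in N (left out, the last holds). Time passes only in rows, so rows that repeat a pose let the fingers close. It gives the time, the measured TCP pose, the force, the opening and the grip force at its end, in the units of the state.
- env.sense(): the state, without advancing time (a new reading comes with each control period).
- viewer.grab_frame(name): name is "scene" or "top" or "wrist"; returns the picture (420x560x3 uint8, red, green, blue); there is no depth.
- viewer.camera_model(name): a dict with "fx", "fy", "cx", "cy" (pixels), "k1" (the pictures are not rectified: a ray, as slopes to the right and down, at radius r is drawn at 1 + k1 r^2 times it, then the intrinsics apply), "extrinsics" (4x4, takes a point from world to camera coordinates); the wrist camera has in their place "tool_from_camera" (4x4, takes a point from camera to tool coordinates, whose origin is the TCP and whose axes are the flange's). Camera axes: x right, y down, z forward; pixel columns grow to the right and rows downward; lengths in m; the calibration is good to about 2 mm. A picture is of the moment at which its call begins: read the wrist's pose just before it. camera_model takes no time and is no camera call.
- env.hand_in(): hands the job in; it is judged then, once.
The state is a dict: "time": time; "qpos": joint angles; "joint_velocities": joint speeds; "tau": joint torques, N m; "tool_pos": TCP position; "eef_rot": TCP orientation; "contact_force": force on the tool from outside, world axes, zero at the start; "moment": the same for the moment, N m; "opening": opening from 0.0 (shut) to 1.0 (fully open); "gripper_force": force on a finger pad.
Only numpy, scipy, OpenCV 4.12 (cv2) and the standard library are available. Lean on these libraries where they do the work, as an engineer would, in place of code of your own. Each camera call takes 0.05 s, during which the arm holds its last target. There are 200 camera calls.

## Working session

There is one attempt and no reset: what is moved stays moved. The work goes in short steps, Python scripts to look and compute and a shell command to move; the robot and the scene stay as the last step left them, time stands still between calls to the robot, and variables do not carry over. Pictures are saved under pics/ and viewed, at most 10 in all, crops included, and the job is handed in when it is done.

```bash
ls; mkdir -p pics; python3 - <<'E'
from rig import env, viewer
import cv2
for n in ("scene","top"):
    im=viewer.grab_frame(n); cv2.imwrite(f"pics/{n}0.png",im[:,:,::-1])
    print(n,viewer.camera_model(n))
print(viewer.camera_model("wrist"))
print(env.sense())
E
```

```text
pics
scene {'fx': 504.99003841253665, 'fy': 504.99003841253665, 'cx': 278.94432750787456, 'cy': 218.23738246015347, 'k1': 0.030500958635756005, 'extrinsics': array([[ 0.647349  ,  0.76208275, -0.01300591, -0.25471045],
       [ 0.49078659, -0.42983134, -0.75787435, -0.27227385],
       [-0.58315332,  0.48422608, -0.65227089,  1.5239742 ],
       [ 0.        ,  0.        ,  0.        ,  1.        ]])}
top {'fx': 382.97415787234684, 'fy': 382.97415787234684, 'cx': 274.4570033282774, 'cy': 217.8272032158894, 'k1': -0.09814446597163975, 'extrinsics': array([[-0.02868279, -0.99933269, -0.02261557, -0.07380784],
       [-0.99369066,  0.03096038, -0.10779761,  0.56086573],
       [ 0.10842587,  0.01938094, -0.9939156 ,  0.92709104],
       [ 0.        ,  0.        ,  0.        ,  1.        ]])}
{'fx': 355.79838672431976, 'fy': 355.79838672431976, 'cx': 279.866216666188, 'cy': 210.4176032447093, 'k1': -0.0353331386332905, 'tool_from_camera': array([[ 1.22849469e-05, -9.61257515e-01, -2.75651935e-01,
         7.05638907e-02],
       [ 9.99999797e-01,  1.87488372e-04, -6.09245360e-04,
        
[... 175 characters left out ...]
000000e+00]])}
{'time': 0.1, 'qpos': array([-1.37972406e+00,  1.04650131e-01,  9.65904314e-02,  1.56391552e+00,
        3.05605840e-05,  1.35308950e+00]), 'joint_velocities': array([-0.00053055, -0.00175458,  0.00083488, -0.00089775, -0.00018916,
        0.0014112 ]), 'tau': array([ 5.25998737e-03, -5.58209860e+01,  5.04717672e+01,  1.31686055e-02,
       -2.80918257e-04, -1.01698609e-05]), 'tool_pos': array([ 0.23845481, -0.55028958,  0.24761779]), 'eef_rot': array([-3.07504677e+00, -6.37408144e-01, -7.26331568e-05]), 'contact_force': array([ 0.60919697,  0.61329776, -0.02245618]), 'moment': array([ 0.00364087, -0.00115752,  0.00560253]), 'gripper_force': 0.0, 'opening': 1.0027910848279433}
```

View pics/scene0.png

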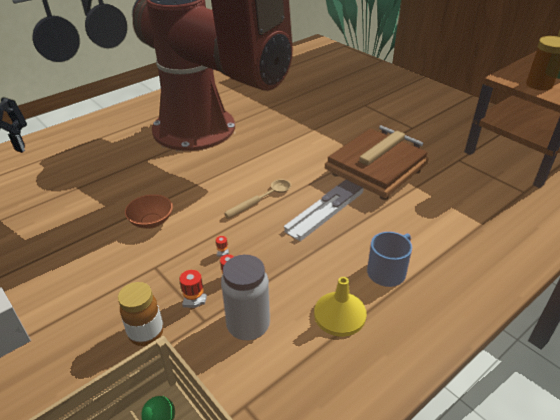

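View pics/top0.png

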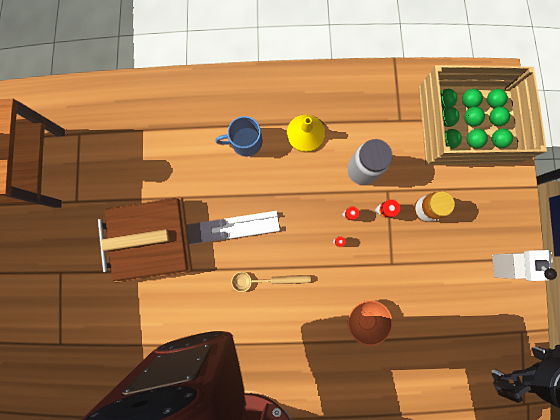

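The scene picture shows the press at (378,160), the track at (325,210) and three red-knobbed bolts at (222,243), (228,265) and (191,285). In the top picture the bolts are at (340,242), (352,213) and (391,209), and the track runs from (280,220) to the tongue at about (200,232). Next I'll measure them.

```bash
cat > h.py <<'E'
import numpy as np, cv2
from rig import env, viewer
from scipy.spatial.transform import Rotation as R
def ray(name,u,v,pose=None):
    m=viewer.camera_model(name); d=np.array([(u-m['cx'])/m['fx'],(v-m['cy'])/m['fy']])
    s=d.copy()
    for _ in range(20): s=d/(1+m['k1']*(s@s))
    r=np.array([*s,1.])
    if name=='wrist':
        T=np.eye(4); T[:3,:3]=R.from_rotvec(pose[1]).as_matrix(); T[:3,3]=pose[0]
        M=T@m['tool_from_camera']
    else: M=np.linalg.inv(m['extrinsics'])
    return M[:3,3],M[:3,:3]@r
def plane(name,u,v,z,pose=None):
    o,d=ray(name,u,v,pose); return o+d*(z-o[2])/d[2]
def project(name,P,pose=None):
    m=viewer.camera_model(name)
    if name=='wrist':
        T=np.eye(4); T[:3,:3]=R.from_rotvec(pose[1]).as_matrix(); T[:3,3]=pose[0]
        E=np.linalg.inv(T@m['tool_from_camera'])
    else: E=m['extrinsics']
    p=E[:3,:3]@np.array(P)+E[:3,3]; s=p[:2]/p[2]; s=s*(1+m['k1']*(s@s))
    return s*m['fx']+[m['cx'],m['cy']]
def pose():
    s=env.sense(); return s['tool_pos'],s['eef_rot']
E
python3 - <<'E'
from h import *
t=cv2.imread('pics/top0.png'); s=cv2.imread('pics/scene0.png')
for n,im in (('top',t),('scene',s)):
    h=cv2.cvtColor(im,cv2.COLOR_BGR2HSV)
    m=(((h[...,0]<4)|(h[...,0]>175))&(h[...,1]>200)&(h[...,2]>120)).astype(np.uint8)
    k,_,st,c=cv2.connectedComponentsWithStats(m)
    for i in range(1,k):
        if st[i,4]>15: print(n,c[i],st[i], plane(n,*c[i],0.044).round(4), plane(n,st[i,0],c[i][1],.044)[:2].round(4),plane(n,st[i,0]+st[i,2],c[i][1],.044)[:2].round(4))
a=cv2.resize(t[190:260,180:300],None,fx=5,fy=5,interpolation=cv2.INTER_CUBIC)
b=cv2.resize(t[190:260,320:440],None,fx=5,fy=5,interpolation=cv2.INTER_CUBIC)
cv2.imwrite('pics/c1.png',cv2.resize(np.vstack([a,b]),(480,560)))
E
```

```text
top [389.99095023 208.15837104] [381 200  19  17 221] [ 0.572  -0.3771  0.044 ] [ 0.5726 -0.3546] [ 0.5712 -0.4021]
top [351.64485981 213.02803738] [345 207  14  13 107] [ 0.5628 -0.2811  0.044 ] [ 0.5633 -0.2647] [ 0.5622 -0.2993]
top [339.859375 241.40625 ] [335 237  11  10  64] [ 0.494  -0.2488  0.044 ] [ 0.4943 -0.237 ] [ 0.4935 -0.2639]
```

View pics/c1.png

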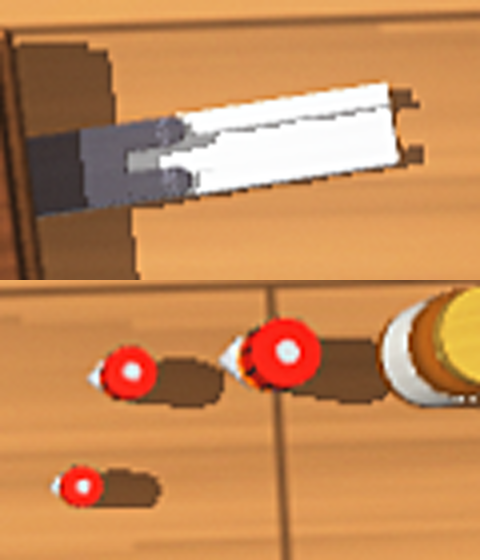

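The crop shows the track's near end at top-camera pixels of about (277,211) to (279.5,231), with the prong tips near (226,222) and (228,236). The middle bolt, at (352,213), has a knob that measures about 32 mm, so it is the one meant. Next I'll compute poses and take wrist views.

```bash
python3 - <<'E'
from h import *
for n,uv,z in (('track end a',(277,210.75),.017),('end b',(279.5,230.75),.017),('tip a',(225.75,222.5),.022),('tip b',(228,236.2),.022),('notch',(212,230),.022),('bolt',(352,213),.054)):
    print(n,plane('top',*uv,z).round(4))
E
python3 -m pendant '[{"x":0.3},{"x":0.6},{"x":0.9},{"x":1,"y":-0.3},{"x":1,"y":-0.5}]'
python3 -m pendant '[{"x":0.3,"y":-0.05},{"x":0.6,"y":-0.09},{"x":0.8,"y":-0.09,"z":0.1},{"x":0.8,"y":-0.09,"z":0.1}]'
python3 - <<'E'
from h import *
p=pose(); im=viewer.grab_frame('wrist'); cv2.imwrite('pics/w1.png',im[:,:,::-1]); np.save('w1.npy',np.array(p)); print(p,env.sense()['qpos'])
E
```

```text
track end a [ 0.5776 -0.0973  0.017 ]
end b [ 0.5266 -0.1021  0.017 ]
tip a [0.5512 0.0329 0.022 ]
tip b [0.5164 0.0278 0.022 ]
notch [0.5332 0.0681 0.022 ]
bolt [ 0.5617 -0.2802  0.054 ]
(array([ 0.23845481, -0.55028958,  0.24761779]), array([-3.07504677e+00, -6.37408144e-01, -7.26331568e-05])) [-1.37969688e+00  1.04573737e-01  9.66465379e-02  1.56386611e+00
  1.55163295e-05  1.35310861e+00]schema error: expected keys x, y, z, wx, wy, wz, jaw
schema error: expected keys x, y, z, wx, wy, wz, jaw
```

View pics/w1.png

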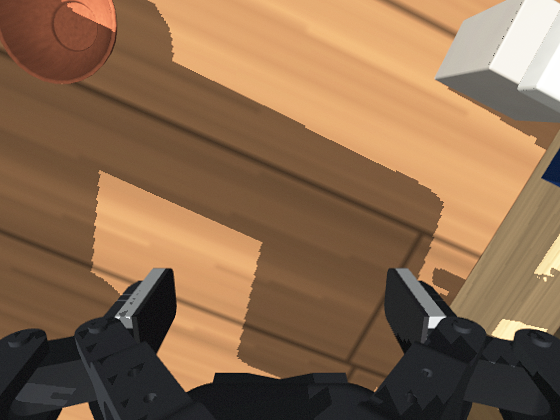

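The wrist picture shows only the dish at (60,30) and the fingers at (150,300) and (410,300), because the moves were refused: every key is required.

```bash

python3 -m pendant '[{"x":0.3,"y":0,"z":0,"wx":0,"wy":0,"wz":0,"jaw":1},{"x":0.6,"y":0,"z":0,"wx":0,"wy":0,"wz":0,"jaw":1},{"x":0.9,"y":0,"z":0,"wx":0,"wy":0,"wz":0,"jaw":1},{"x":1,"y":-0.3,"z":0,"wx":0,"wy":0,"wz":0,"jaw":1},{"x":1,"y":-0.5,"z":0,"wx":0,"wy":0,"wz":0,"jaw":1}]'
python3 -m pendant '[{"x":0.3,"y":-0.05,"z":0,"wx":0,"wy":0,"wz":0,"jaw":1},{"x":0.6,"y":-0.09,"z":0,"wx":0,"wy":0,"wz":0,"jaw":1},{"x":0.8,"y":-0.09,"z":0.1,"wx":0,"wy":0,"wz":0,"jaw":1},{"x":0.8,"y":-0.09,"z":0.1,"wx":0,"wy":0,"wz":0,"jaw":1},{"x":0.8,"y":-0.09,"z":0.1,"wx":0,"wy":0,"wz":0,"jaw":1}]'
python3 - <<'E'
from h import *
p=pose(); im=viewer.grab_frame('wrist'); cv2.imwrite('pics/w2.png',im[:,:,::-1]); np.save('w2.npy',np.array(p)); print(p,env.sense()['qpos'])
E
```

```text
time: 0.78
tool_pos: [0.383, -0.3768, 0.2469]
eef_rot: [-3.073, -0.641, 0.001]
contact_force: [-0.7, 1.2, 0.8]
opening: 1.001
gripper_force: 0.0
time: 1.4
tool_pos: [0.5216, -0.2992, 0.2282]
eef_rot: [-3.076, -0.638, 0.001]
contact_force: [0.1, -1.2, 0.4]
opening: 1.004
gripper_force: 0.0
(array([ 0.52160644, -0.29923072,  0.22819777]), array([-3.07587214e+00, -6.38029723e-01,  9.76400553e-04])) [-7.38640395e-01  1.04934392e-01  6.24528530e-02  1.52813018e+00
 -3.31784111e-04  1.99464198e+00]
```

View pics/w2.png

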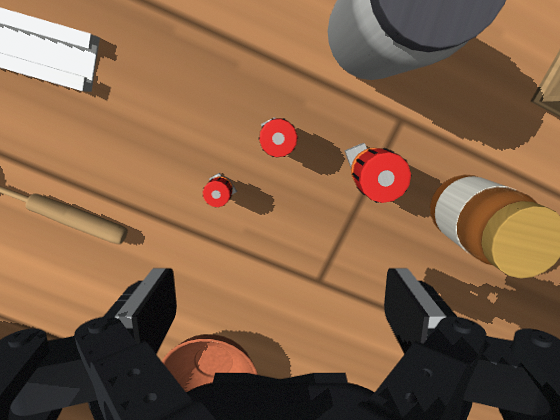

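The view shows the target bolt's knob at (278,138), with a corner of its head just showing at (266,122). I'll take a closer, tilted look to get the head's yaw.

```bash

python3 -m pendant '[{"x":-0.2,"y":0,"z":0.2,"wx":0,"wy":0.3,"wz":0,"jaw":1},{"x":-0.35,"y":0,"z":0.4,"wx":0,"wy":0.6,"wz":0,"jaw":1},{"x":-0.37,"y":0,"z":0.6,"wx":0,"wy":0.9,"wz":0,"jaw":1},{"x":-0.37,"y":0,"z":0.64,"wx":0,"wy":1,"wz":0,"jaw":1},{"x":-0.37,"y":0,"z":0.64,"wx":0,"wy":1,"wz":0,"jaw":1}]'
python3 - <<'E'
from h import *
w2=np.load('w2.npy'); print('w2 bolt',plane('wrist',278,138,.054,w2))
p=pose(); im=viewer.grab_frame('wrist'); np.save('w3.npy',np.array(p)); print(p)
im=im[:,:,::-1]; cv2.imwrite('pics/w3full.png',im)
u,v=project('wrist',plane('wrist',278,138,.054,w2)*[1,1,0]+[0,0,.025],p).round().astype(int); print(u,v)
y0=max(0,v-60);x0=u-80; c=im[y0:y0+120,x0:x0+160]; print(x0,y0)
cv2.imwrite('pics/w3.png',cv2.resize(c,None,fx=5,fy=5,interpolation=cv2.INTER_CUBIC))
E
```

```text
time: 2.08
tool_pos: [0.4524, -0.3295, 0.0997]
eef_rot: [-2.89, -0.593, -0.737]
contact_force: [0.0, -0.2, -0.1]
opening: 1.002
gripper_force: 0.0
w2 bolt [ 0.56459309 -0.28065864  0.054     ]
(array([ 0.45236587, -0.32945609,  0.09973688]), array([-2.89024789, -0.59348634, -0.73668802]))
277 107
197 47
```

View pics/w3.png

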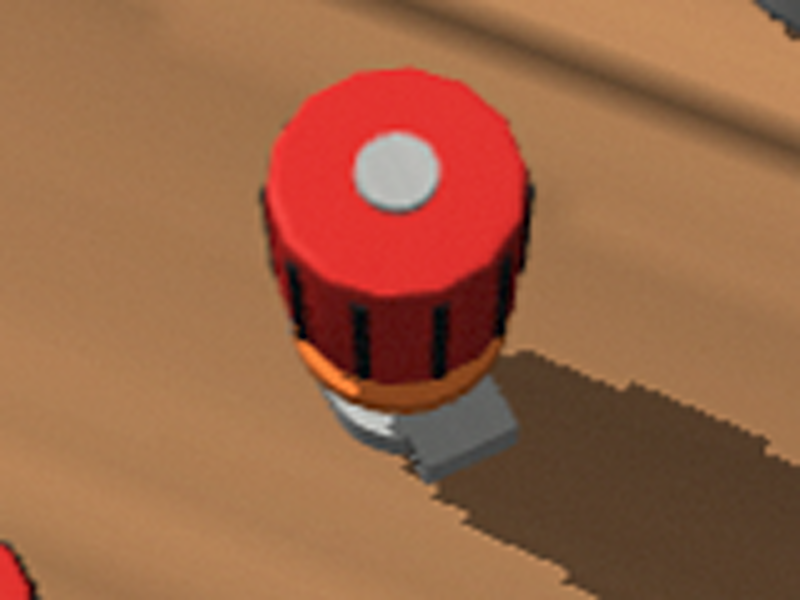

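The crop shows the knob's top centre at about (397,172). The dark head sticks out with corners at about (517,428), (430,465) and (490,378), and there is a rounded end at (345,425).

```bash
python3 - <<'E'
from h import *
p=np.load('w3.npy')
f=lambda x,y,z: plane('wrist',197+x/5,47+y/5,z,p)
c=f(397,172,.056); print('stud',c, 'knobtop',f(397,182,.054))
for q,z in (((517,425),.006),((426,465),.006),((490,378),.006),((518,438),.0),((430,482),.0),((325,392),.006),((348,425),.006),((395,440),.006),((350,442),0),((395,452),0)):
    w=f(*q,z); d=w-c; print(q,w[:2].round(4),(d[:2]*1000).round(1),np.hypot(*d[:2]).round(4),np.degrees(np.arctan2(d[1],d[0])).round(1))
E
```

```text
stud [ 0.56411484 -0.28110961  0.056     ] knobtop [ 0.56405056 -0.28111329  0.054     ]
(517, 425) [ 0.5625 -0.3   ] [ -1.6 -18.9] 0.019 -94.9
(426, 465) [ 0.5516 -0.2904] [-12.5  -9.3] 0.0156 -143.3
(490, 378) [ 0.5678 -0.2936] [  3.6 -12.5] 0.013 -73.8
(518, 438) [ 0.5634 -0.3002] [ -0.8 -19.1] 0.0191 -92.3
(430, 482) [ 0.5518 -0.291 ] [-12.3  -9.9] 0.0158 -141.1
(325, 392) [ 0.5563 -0.2725] [-7.8  8.6] 0.0116 132.2
(348, 425) [ 0.5529 -0.2777] [-11.2   3.5] 0.0117 162.9
(395, 440) [ 0.5534 -0.2848] [-10.7  -3.7] 0.0113 -160.9
(350, 442) [ 0.553  -0.2777] [-11.1   3.4] 0.0116 162.8
(395, 452) [ 0.5542 -0.2844] [-9.9 -3.3] 0.0105 -161.7
```

```bash
python3 - <<'E'
from h import *
print('canister',plane('top',376,154,.15)); print('jar',plane('top',440,205,.11)); print('bolt top', plane('top',352,213,.055))
E
python3 -m pendant '[{"x":0,"y":0,"z":-0.2,"wx":0,"wy":-0.3,"wz":0,"jaw":0.2},{"x":0,"y":0,"z":-0.4,"wx":0,"wy":-0.6,"wz":0,"jaw":0.2},{"x":0,"y":0,"z":-0.5,"wx":0,"wy":-0.9,"wz":0,"jaw":0.2},{"x":0,"y":0,"z":-0.5,"wx":0,"wy":-1,"wz":0,"jaw":0.2},{"x":0,"y":0,"z":-0.5,"wx":0,"wy":-1,"wz":0,"jaw":0.2}]'
python3 -m pendant '[{"x":0,"y":0,"z":0,"wx":0,"wy":0,"wz":-0.37,"jaw":0.2},{"x":0,"y":0,"z":0,"wx":0,"wy":0,"wz":-0.74,"jaw":0.2},{"x":0,"y":0,"z":0,"wx":0,"wy":0,"wz":-1,"jaw":0.2}]'
python3 -c "
from rig import env
s=env.sense();print(s['qpos'],s['tool_pos'],s['eef_rot'])"
```

```text
canister [ 0.68131041 -0.32338801  0.15      ]
jar [ 0.56755274 -0.47633695  0.11      ]
bolt top [ 0.56155473 -0.27998821  0.055     ]
time: 2.75
tool_pos: [0.4115, -0.3477, 0.1899]
eef_rot: [3.073, 0.641, 0.001]
contact_force: [0.1, -0.3, -0.8]
opening: 0.6
gripper_force: 0.0
time: 3.12
tool_pos: [0.4101, -0.3479, 0.1886]
eef_rot: [2.819, 1.385, 0.001]
contact_force: [0.1, -0.1, -0.8]
opening: 0.601
gripper_force: 0.0
[-9.47310883e-01 -9.10870279e-02 -2.06840103e-01  1.45401293e+00
  7.27191922e-04  1.28054568e+00] [ 0.41006713 -0.34785946  0.18861916] [2.81858213e+00 1.38548611e+00 1.39446521e-03]
```

```bash

for i in 1 2 3 4 5; do python3 -m pendant '[{"x":0,"y":0,"z":0,"wx":0,"wy":0,"wz":-0.35,"jaw":0.2},{"x":0,"y":0,"z":0,"wx":0,"wy":0,"wz":-0.7,"jaw":0.2},{"x":0,"y":0,"z":0,"wx":0,"wy":0,"wz":-1,"jaw":0.2}]' >/dev/null; done
cat >> h.py <<'E'
def yaw():
    M=R.from_rotvec(env.sense()['eef_rot']).as_matrix(); return np.arctan2(M[1,0],M[0,0])
def go(target,yawt=None):
    "shift in tool axes (scaled) and wz needed to get from measured pose to target TCP"
    p=pose(); M=R.from_rotvec(p[1]).as_matrix()
    d=M.T@(np.array(target)-p[0])/.2
    w=None
    if yawt is not None: w=-((yawt-yaw()+np.pi)%(2*np.pi)-np.pi)/.5
    print('shift',d.round(4),'wz',w,'yaw deg',np.degrees(yaw()).round(2),'q6',env.sense()['qpos'][5].round(3),'pos',p[0].round(4),'t',env.sense()['time'])
E
python3 -c "
from h import *
go([.564,-.281,.13],np.radians(221))"
```

```text
shift [-0.831   0.1153  0.294 ] wz -0.8865245007351774 yaw deg -164.4 q6 -1.22 pos [ 0.41   -0.3479  0.1886] t 5.0
```

```bash

python3 -m pendant '[{"x":-0.28,"y":0.04,"z":0,"wx":0,"wy":0,"wz":-0.35,"jaw":0.2},{"x":-0.56,"y":0.08,"z":0.1,"wx":0,"wy":0,"wz":-0.7,"jaw":0.2},{"x":-0.831,"y":0.115,"z":0.2,"wx":0,"wy":0,"wz":-0.887,"jaw":0.2},{"x":-0.831,"y":0.115,"z":0.294,"wx":0,"wy":0,"wz":-0.887,"jaw":0.2},{"x":-0.831,"y":0.115,"z":0.294,"wx":0,"wy":0,"wz":-0.887,"jaw":0.2}]'
python3 - <<'E'
from h import *
go([.564,-.281,.042],np.radians(221))
p=pose(); im=viewer.grab_frame('wrist')[:,:,::-1]; cv2.imwrite('pics/w4.png',im)
print(project('wrist',[.564,-.281,.055],p))
h=cv2.cvtColor(im,cv2.COLOR_BGR2HSV)
m=(((h[...,0]<4)|(h[...,0]>175))&(h[...,1]>200)&(h[...,2]>190)).astype(np.uint8)
k,_,st,c=cv2.connectedComponentsWithStats(m)
for i in range(1,k):
    if st[i,4]>100: print(c[i],st[i],plane('wrist',*c[i],.054,p))
E
```

```text
time: 5.62
tool_pos: [0.5631, -0.2811, 0.1277]
eef_rot: [1.092, -2.944, -0.004]
contact_force: [-0.4, -0.7, 0.4]
opening: 0.601
gripper_force: 0.0
shift [-0.0039 -0.0035  0.4286] wz -0.010739451940427358 yaw deg -139.31 q6 -1.381 pos [ 0.5631 -0.2811  0.1277] t 5.625
[281.81462437 233.04944341]
```

```bash
python3 - <<'E'
from h import *
p=pose(); im=cv2.imread('pics/w4.png')
h=cv2.cvtColor(im,cv2.COLOR_BGR2HSV)
m=(((h[...,0]<6)|(h[...,0]>172))&(h[...,1]>150)&(h[...,2]>60)).astype(np.uint8)
k,_,st,c=cv2.connectedComponentsWithStats(m)
for i in range(1,k):
    if st[i,4]>100: print(c[i],st[i],plane('wrist',*c[i],.054,p))
print(im[215:260:6,282])
# stud: gray blob
g=((h[...,1]<60)&(h[...,2]>90)).astype(np.uint8); g[:200]=0; g[270:]=0
k,_,st,c=cv2.connectedComponentsWithStats(g)
for i in range(1,k):
    if st[i,4]>60: print('gray',c[i],st[i],plane('wrist',*c[i],.056,p))
E
```

```text
[142.73828051 141.95767698] [  97  102   94   83 5269] [ 0.57474902 -0.37545274  0.054     ]
[391.73883422 175.71158213] [ 369  155   46   43 1321] [ 0.49761292 -0.25616221  0.054     ]
[281.65059666 228.88448687] [ 256  200   52   58 2095] [ 0.56303909 -0.28306634  0.054     ]
[[ 54  59 243]
 [ 54  58 243]
 [185 189 177]
 [208 210 210]
 [207 212 209]
 [ 54  59 243]
 [ 55  60 244]
 [ 56  64 248]]
gray [281.44549763 234.46445498] [274 227  16  16 211] [ 0.56524988 -0.28133909  0.056     ]
gray [180.72727273 265.7979798 ] [173 259  16  11  99] [ 0.62066852 -0.3147036   0.056     ]
```

```bash

python3 -m pendant '[{"x":-0.004,"y":-0.005,"z":0.15,"wx":0,"wy":0,"wz":-0.01,"jaw":0.2},{"x":-0.005,"y":-0.006,"z":0.3,"wx":0,"wy":0,"wz":-0.01,"jaw":0.2},{"x":-0.005,"y":-0.006,"z":0.4,"wx":0,"wy":0,"wz":-0.01,"jaw":0.2},{"x":-0.005,"y":-0.006,"z":0.428,"wx":0,"wy":0,"wz":-0.01,"jaw":0.2},{"x":-0.005,"y":-0.006,"z":0.428,"wx":0,"wy":0,"wz":-0.01,"jaw":0.2}]' 40
python3 -m pendant '[{"x":0,"y":0,"z":0,"wx":0,"wy":0,"wz":0,"jaw":-0.1},{"x":0,"y":0,"z":0,"wx":0,"wy":0,"wz":0,"jaw":-0.2},{"x":0,"y":0,"z":0,"wx":0,"wy":0,"wz":0,"jaw":-0.4},{"x":0,"y":0,"z":0,"wx":0,"wy":0,"wz":0,"jaw":-1},{"x":0,"y":0,"z":0,"wx":0,"wy":0,"wz":0,"jaw":-1}]' 40
python3 -c "
from h import *
go([.564,-.281,.17]);s=env.sense();print(s['contact_force'],s['gripper_force'],s['opening'])"
```

```text
time: 6.3
tool_pos: [0.5659, -0.2824, 0.0445]
eef_rot: [-1.099, 2.942, -0.001]
contact_force: [0.3, -0.3, 0.0]
opening: 0.598
gripper_force: 0.0
time: 6.92
tool_pos: [0.5663, -0.2822, 0.0445]
eef_rot: [-1.1, 2.942, -0.002]
contact_force: [-0.7, 0.1, 7.0]
opening: 0.362
gripper_force: 39.4
shift [ 0.0046  0.0113 -0.6275] wz None yaw deg -138.99 q6 -1.384 pos [ 0.5663 -0.2822  0.0445] t 6.925
[-0.73375901  0.12203662  7.00085533] 39.35270369052887 0.3621186943470877
```

```bash

python3 -m pendant '[{"x":0,"y":0,"z":-0.1,"wx":0,"wy":0,"wz":0,"jaw":-1},{"x":0,"y":0,"z":-0.3,"wx":0,"wy":0,"wz":0,"jaw":-1},{"x":0,"y":0,"z":-0.5,"wx":0,"wy":0,"wz":0,"jaw":-1},{"x":0,"y":0,"z":-0.6,"wx":0,"wy":0,"wz":0,"jaw":-1}]' 40
python3 -m pendant '[{"x":0,"y":0,"z":0,"wx":0,"wy":0,"wz":-0.3,"jaw":-1},{"x":0,"y":0,"z":0,"wx":0,"wy":0,"wz":-0.6,"jaw":-1},{"x":0,"y":0,"z":0,"wx":0,"wy":0,"wz":-0.9,"jaw":-1},{"x":0,"y":0,"z":0,"wx":0,"wy":0,"wz":-1,"jaw":-1}]' 40
python3 -c "
from h import *
go([.5426,-.045,.165],np.radians(-93.3));s=env.sense();print(s['contact_force'],s['gripper_force'],s['opening'])"
```

```text
time: 7.42
tool_pos: [0.5665, -0.2824, 0.1669]
eef_rot: [-1.1, 2.941, -0.004]
contact_force: [0.0, -0.4, -1.9]
opening: 0.357
gripper_force: 40.1
time: 7.92
tool_pos: [0.5655, -0.2816, 0.1631]
eef_rot: [1.798, -2.576, -0.002]
contact_force: [-0.2, 0.2, -1.1]
opening: 0.366
gripper_force: 40.1
shift [-1.0709  0.5151 -0.0086] wz -0.5887816471093492 yaw deg -110.17 q6 -1.887 pos [ 0.5655 -0.2816  0.1631] t 7.925
[-0.1826325   0.20491135 -1.13938374] 40.08588194847107 0.3656388945678747
```

```bash

python3 -m pendant '[{"x":-0.2,"y":0.1,"z":0,"wx":0,"wy":0,"wz":-0.2,"jaw":-1},{"x":-0.45,"y":0.22,"z":0,"wx":0,"wy":0,"wz":-0.4,"jaw":-1},{"x":-0.7,"y":0.34,"z":0,"wx":0,"wy":0,"wz":-0.58,"jaw":-1},{"x":-0.9,"y":0.44,"z":0,"wx":0,"wy":0,"wz":-0.58,"jaw":-1},{"x":-0.98,"y":0.5,"z":0,"wx":0,"wy":0,"wz":-0.58,"jaw":-1}]' 40
python3 -m pendant '[{"x":0,"y":0,"z":0,"wx":0,"wy":0,"wz":0,"jaw":-1},{"x":0,"y":0,"z":0,"wx":0,"wy":0,"wz":0,"jaw":-1}]' 40
python3 - <<'E'
from h import *
go([.5426,-.035,.165],np.radians(-93.3))
p=pose(); im=viewer.grab_frame('wrist')[:,:,::-1]; cv2.imwrite('pics/w5.png',im); np.save('w5.npy',np.array(p))
E
```

```text
time: 8.55
tool_pos: [0.5395, -0.0611, 0.1633]
eef_rot: [2.15, -2.29, -0.001]
contact_force: [0.4, 0.0, -1.9]
opening: 0.36
gripper_force: 40.4
time: 8.8
tool_pos: [0.5404, -0.0644, 0.1636]
eef_rot: [2.147, -2.293, 0.001]
contact_force: [1.0, 0.5, -1.7]
opening: 0.357
gripper_force: 40.4
shift [-0.1472 -0.0015 -0.0073] wz -0.016694396055662253 yaw deg -93.78 q6 -1.864 pos [ 0.5404 -0.0644  0.1636] t 8.8
```

View pics/w5.png

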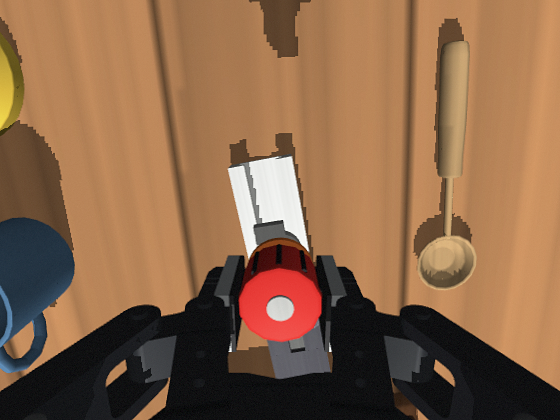

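The wrist view shows the bolt in the grip. Its head's end edge runs from (253,226) to (284,219). The track's near end corners are at (229,166) and (292,157), and the right edge runs down to (309,245). Next I'll fit the edges.

```bash
python3 - <<'E'
from h import *
p=np.load('w5.npy'); im=cv2.imread('pics/w5.png'); h=cv2.cvtColor(im,cv2.COLOR_BGR2HSV)
m=(h[...,1]<50)&(h[...,2]>130)
for nm,side,rows in (('L',0,range(170,240,3)),('R',-1,range(164,245,3))):
    pts=[]
    for v in rows:
        us=np.where(m[v,215:330])[0]+215
        if len(us): pts.append((us[side]+(0 if side==0 else 1)-.5,v))
    W=np.array([plane('wrist',u,v,.017,p)[:2] for u,v in pts])
    vx,vy,x0,y0=cv2.fitLine(W.astype(np.float32),cv2.DIST_HUBER,0,.01,.01).ravel()
    n=np.array([-vy,vx]); res=(W-[x0,y0])@n
    a=np.degrees(np.arctan2(vy,vx))%180
    print(nm,'yaw',a.round(2),'x@y=-.08',(x0+(-.08-y0)*vx/vy).round(4),'x@-.035',(x0+(-.035-y0)*vx/vy).round(4),'rms',res.std().round(5),len(pts))
for q,z in (((229,166),.017),((292,157),.017)): print(plane('wrist',*q,z,p).round(4))
# bolt head in hand: origin about TCP z-.0445
zt=p[0][2]-.0445+.006
a,b=plane('wrist',253,226,zt,p),plane('wrist',284,219,zt,p); print(a,b,'head yaw',np.degrees(np.arctan2((b-a)[1],(b-a)[0]))+90, np.linalg.norm(a-b))
# top camera re-fit
t=viewer.grab_frame('top')[:,:,::-1]; cv2.imwrite('pics/top5.png',t)
print('stud w', plane('wrist',280,309,p[0][2]+.011,p), p[0])
# track far portions from first top image: outer edges
t=cv2.imread('pics/top0.png'); h=cv2.cvtColor(t,cv2.COLOR_BGR2HSV); m=(h[...,1]<60)
for nm,side in (('far',0),('near',-1)):
    W=[]
    for u in range(206,274,2):
        vs=np.where(m[205:246,u])[0]+205
        W.append(plane('top',u,vs[side]+(-.5 if side==0 else .5),.017 if u>232 else .022)[:2])
    W=np.array(W)
    for lab,sel in (('track',W[14:]),('tongue',W[:9])):
        vx,vy,x0,y0=cv2.fitLine(sel.astype(np.float32),cv2.DIST_HUBER,0,.01,.01).ravel()
        print(nm,lab,'yaw',np.degrees(np.arctan2(vy,vx))%180,'x@-.035',x0+(-.035-y0)*vx/vy,'x@.065',x0+(.065-y0)*vx/vy)
E
```

```text
L yaw 97.07 x@y=-.08 0.5787 x@-.035 0.5731 rms 0.00022 24
R yaw 97.01 x@y=-.08 0.5278 x@-.035 0.5223 rms 0.00022 27
[ 0.5788 -0.0957  0.017 ]
[ 0.5301 -0.0994  0.017 ]
[ 0.55359654 -0.08170079  0.12506322] [ 0.53835803 -0.08426512  0.12506322] head yaw -80.44776460058179 0.015452774269752046
stud w [ 0.54152938 -0.06559614  0.17456322] [ 0.54036501 -0.06435818  0.16356322]
far track yaw 96.99497 x@-.035 0.57147074 x@.065 0.5592012
far tongue yaw 94.89764 x@-.035 0.56641287 x@.065 0.55784404
near track yaw 97.31855 x@-.035 0.5186194 x@.065 0.5057762
near tongue yaw 95.02972 x@-.035 0.516355 x@.065 0.5075538
```

```bash
python3 - <<'E'
from h import *
go([.5468,-.033,.075])
p=np.load('w5.npy'); im=cv2.imread('pics/w5.png'); g=cv2.cvtColor(im,cv2.COLOR_BGR2GRAY).astype(float)
print(g[212:232:2,250:288:3].astype(int))
E
```

```text
shift [-0.1597 -0.0218  0.4426] wz None yaw deg -93.82 q6 -1.863 pos [ 0.5403 -0.0645  0.1635] t 8.9
[[241 220 128 222 241 237 237 240 240 243 240 242 237]
 [241 250 126 223 241 238 237 240 239 242 241 242 237]
 [241 247 117 228 241 237 237 240 238 241 242 243 237]
 [240 244 113 124 221 238 237 241 239 243 245 244 237]
 [239 242 140 129 224 241 240 245 247 175 123 222 238]
 [238 242 167 130 225 174  61  42  50  49  52 137 239]
 [238 229  66  49  51  53  54  56  55  75  97 104 241]
 [239 173  51  56  62  83  99  98  96  95  95  74 242]
 [241 156  99  98  97  98  94  97  95  95  96  88 246]
 [242 184  93  97  96  96  96  96  96  97  94  95 247]]
```

```bash

python3 -m pendant '[{"x":-0.1,"y":-0.022,"z":0.1,"wx":0,"wy":0,"wz":0,"jaw":-1},{"x":-0.16,"y":-0.022,"z":0.25,"wx":0,"wy":0,"wz":0,"jaw":-1},{"x":-0.16,"y":-0.022,"z":0.38,"wx":0,"wy":0,"wz":0,"jaw":-1},{"x":-0.16,"y":-0.022,"z":0.442,"wx":0,"wy":0,"wz":0,"jaw":-1},{"x":-0.16,"y":-0.022,"z":0.442,"wx":0,"wy":0,"wz":0,"jaw":-1}]' 40
python3 - <<'E'
from h import *
go([.5468,-.033,.07])
p=pose(); im=viewer.grab_frame('wrist')[:,:,::-1]; cv2.imwrite('pics/w6full.png',im); np.save('w6.npy',np.array(p))
c=im[60:290,170:390]
cv2.imwrite('pics/w6.png',cv2.resize(c,None,fx=2.6,fy=2.6,interpolation=cv2.INTER_CUBIC))
E
```

```text
time: 9.52
tool_pos: [0.5463, -0.0322, 0.0747]
eef_rot: [2.146, -2.293, -0.002]
contact_force: [-0.5, -0.2, -1.0]
opening: 0.362
gripper_force: 40.4
shift [ 0.0039 -0.0029  0.0234] wz None yaw deg -93.78 q6 -1.803 pos [ 0.5463 -0.0322  0.0747] t 9.525
```

View pics/w6.png

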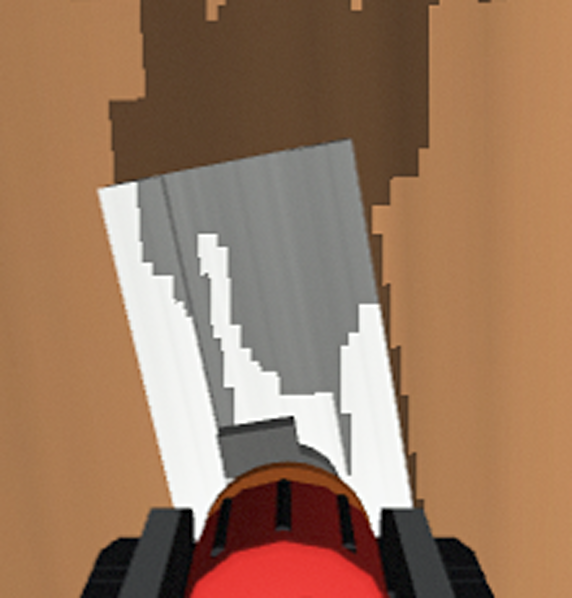

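The crop shows the head's end edge from (219,428) to (293,417). The left lip edge runs (163,178)→(217,415), and the track's outer edges run (100,188)→(172,505) and (351,140)→(412,505).

```bash
python3 - <<'E'
from h import *
p=np.load('w6.npy'); a=np.radians(97.05); ax=np.array([np.cos(a),np.sin(a)]); n=np.array([-ax[1],ax[0]]) # n ~ -x
f=lambda q,z: plane('wrist',170+q[0]/2.6,60+q[1]/2.6,z,p)
ref=p[0][:2]
def rep(nm,q,z):
    w=f(q,z); print(nm,w.round(4),'lat mm',((w[:2]-ref)@n*1e3).round(2),'along',((w[:2]-ref)@ax*1e3).round(1)); return w
def yw(a,b): d=(b-a)[:2]; print('   yaw',np.degrees(np.arctan2(d[1],d[0]))%180)
z0=p[0][2]-.0445
yw(rep('Lout',(100,188),.017),rep('Lout',(172,505),.017))
yw(rep('Rout',(351,140),.017),rep('Rout',(412,505),.017))
yw(rep('Lip',(163,178),.017),rep('Lip',(217,415),.017))
rep('Rlip',(333,393),.017);rep('Rlip',(349,472),.017)
yw(rep('head L top',(219,432),z0+.006),rep('head R top',(294,420),z0+.006))
rep('head L bot',(219,428),z0);rep('head R bot',(293,417),z0)
yw(rep('headside',(219,432),z0+.006),rep('headside',(227,478),z0+.006))
E
```

```text
Lout [ 0.5795 -0.0943  0.017 ] lat mm -25.37 along -65.7
Lout [ 0.5722 -0.0273  0.017 ] lat mm -26.29 along 1.7
   yaw 96.2684855406368
Rout [ 0.5305 -0.1001  0.017 ] lat mm 24.0 along -65.4
Rout [ 0.521  -0.0239  0.017 ] lat mm 24.08 along 11.3
   yaw 97.10698136206881
Lip [ 0.5671 -0.0954  0.017 ] lat mm -12.93 along -65.3
Lip [ 0.5608 -0.0468  0.017 ] lat mm -12.64 along -16.3
   yaw 97.38512887555227
Rlip [ 0.5366 -0.0499  0.017 ] lat mm 11.82 along -16.4
Rlip [ 0.5341 -0.0323  0.017 ] lat mm 12.12 along 1.3
head L top [ 0.5589 -0.0494  0.0362] lat mm -10.38 along -18.6
head R top [ 0.5448 -0.0508  0.0362] lat mm 3.81 along -18.3
   yaw 5.747148259661714
head L bot [ 0.5594 -0.0482  0.0302] lat mm -11.03 along -17.5
head R bot [ 0.545  -0.0495  0.0302] lat mm 3.43 along -17.0
headside [ 0.5589 -0.0494  0.0362] lat mm -10.38 along -18.6
headside [ 0.5582 -0.0401  0.0362] lat mm -10.8 along -9.3
   yaw 94.4518530414658
```

```bash

python3 -m pendant '[{"x":0,"y":-0.002,"z":0.02,"wx":0,"wy":0,"wz":-0.02,"jaw":-1},{"x":0,"y":-0.002,"z":0.04,"wx":0,"wy":0,"wz":-0.02,"jaw":-1},{"x":0,"y":-0.002,"z":0.06,"wx":0,"wy":0,"wz":-0.02,"jaw":-1},{"x":0,"y":-0.002,"z":0.075,"wx":0,"wy":0,"wz":-0.02,"jaw":-1},{"x":0,"y":-0.002,"z":0.075,"wx":0,"wy":0,"wz":-0.02,"jaw":-1}]' 40
python3 -m pendant '[{"x":0,"y":0,"z":0.015,"wx":0,"wy":0,"wz":0,"jaw":-1},{"x":0,"y":0,"z":0.03,"wx":0,"wy":0,"wz":0,"jaw":-1},{"x":0,"y":0,"z":0.03,"wx":0,"wy":0,"wz":0,"jaw":-1}]' 40
python3 -c "
from h import *
go([.5463,-.0322,.049])
s=env.sense();print(s['contact_force'],s['moment'])"
```

```text
time: 10.2
tool_pos: [0.5469, -0.0316, 0.0599]
eef_rot: [2.159, -2.282, -0.001]
contact_force: [0.4, -0.2, -2.5]
opening: 0.358
gripper_force: 40.4
time: 10.58
tool_pos: [0.5469, -0.0317, 0.0539]
eef_rot: [2.159, -2.282, -0.001]
contact_force: [-0.8, 0.5, -1.5]
opening: 0.359
gripper_force: 40.4
shift [0.0028 0.0027 0.0245] wz None yaw deg -93.16 q6 -1.812 pos [ 0.5469 -0.0317  0.0539] t 10.575
[-0.77200937  0.53468726 -1.49151745] [0.05438599 0.03266187 0.00158257]
```

```bash

python3 -m pendant '[{"x":0,"y":0,"z":0.008,"wx":0,"wy":0,"wz":0,"jaw":-1},{"x":0,"y":0,"z":0.016,"wx":0,"wy":0,"wz":0,"jaw":-1},{"x":0,"y":0,"z":0.024,"wx":0,"wy":0,"wz":0,"jaw":-1},{"x":0,"y":0,"z":0.024,"wx":0,"wy":0,"wz":0,"jaw":-1}]' 40
python3 -c "
from h import *
a=np.radians(97.05); go(pose()[0]+.06*np.array([np.cos(a),np.sin(a),0]))
s=env.sense();print(s['contact_force'],s['moment'])"
```

```text
time: 11.08
tool_pos: [0.547, -0.0317, 0.0493]
eef_rot: [2.159, -2.282, -0.0]
contact_force: [-0.6, -0.0, -2.5]
opening: 0.361
gripper_force: 40.4
shift [-0.2953  0.0532  0.    ] wz None yaw deg -93.16 q6 -1.812 pos [ 0.547  -0.0317  0.0493] t 11.075
[-5.54760405e-01 -1.93322532e-03 -2.53986681e+00] [-0.01593983  0.00579361 -0.04197829]
```

```bash

python3 -m pendant '[{"x":-0.05,"y":0.009,"z":0,"wx":0,"wy":0,"wz":0,"jaw":-1},{"x":-0.1,"y":0.018,"z":0,"wx":0,"wy":0,"wz":0,"jaw":-1},{"x":-0.15,"y":0.027,"z":0,"wx":0,"wy":0,"wz":0,"jaw":-1},{"x":-0.2,"y":0.036,"z":0,"wx":0,"wy":0,"wz":0,"jaw":-1},{"x":-0.2,"y":0.036,"z":0,"wx":0,"wy":0,"wz":0,"jaw":-1}]' 40
python3 -c "
from h import *
s=env.sense();print(s['contact_force'],s['moment'])"
python3 -m pendant '[{"x":-0.03,"y":0.0054,"z":0,"wx":0,"wy":0,"wz":0,"jaw":-1},{"x":-0.06,"y":0.0108,"z":0,"wx":0,"wy":0,"wz":0,"jaw":-1},{"x":-0.09,"y":0.0162,"z":0,"wx":0,"wy":0,"wz":0,"jaw":-1},{"x":-0.1,"y":0.018,"z":0,"wx":0,"wy":0,"wz":0,"jaw":-1}]' 40
python3 - <<'E'
from h import *
s=env.sense();print(s['contact_force'],s['moment'])
cv2.imwrite('pics/s7.png',viewer.grab_frame('scene')[:,:,::-1]);cv2.imwrite('pics/t7.png',viewer.grab_frame('top')[:,:,::-1])
print(project('scene',[.533,.05,.022]),project('top',[.533,.05,.022]))
E
```

```text
time: 11.7
tool_pos: [0.5419, 0.0095, 0.0494]
eef_rot: [2.161, -2.28, -0.0]
contact_force: [-0.0, -0.6, -1.5]
opening: 0.363
gripper_force: 40.4
[-0.0033129  -0.55917967 -1.48503062] [ 0.00997593 -0.03582241  0.02314844]
time: 12.2
tool_pos: [0.5395, 0.0292, 0.0494]
eef_rot: [2.16, -2.281, -0.0]
contact_force: [-0.3, -1.2, -1.5]
opening: 0.359
gripper_force: 40.4
[-0.27483961 -1.24708186 -1.48835313] [-0.0482793   0.03267004 -0.00449148]
[331.87626853 198.05944117] [219.13177247 229.88057496]
```

```bash

python3 -m pendant '[{"x":-0.015,"y":0.0027,"z":0,"wx":0,"wy":0,"wz":0,"jaw":-1},{"x":-0.03,"y":0.0054,"z":0,"wx":0,"wy":0,"wz":0,"jaw":-1},{"x":-0.045,"y":0.0081,"z":0,"wx":0,"wy":0,"wz":0,"jaw":-1},{"x":-0.055,"y":0.0099,"z":0,"wx":0,"wy":0,"wz":0,"jaw":-1}]' 40
python3 -c "
from h import *
s=env.sense();print(s['contact_force'],s['moment'])"
python3 -m pendant '[{"x":-0.015,"y":0.0027,"z":0,"wx":0,"wy":0,"wz":0,"jaw":-1},{"x":-0.03,"y":0.0054,"z":0,"wx":0,"wy":0,"wz":0,"jaw":-1},{"x":-0.045,"y":0.0081,"z":0,"wx":0,"wy":0,"wz":0,"jaw":-1}]' 40
python3 -c "
from h import *
s=env.sense();print(s['contact_force'],s['moment'])"
```

```text
time: 12.8
tool_pos: [0.5382, 0.0401, 0.0495]
eef_rot: [2.16, -2.282, 0.0]
contact_force: [-1.0, 0.6, -2.0]
opening: 0.359
gripper_force: 40.4
[-1.03035761  0.58013196 -2.01105356] [0.02213952 0.03629497 0.01185232]
time: 13.18
tool_pos: [0.5371, 0.0492, 0.0494]
eef_rot: [2.159, -2.282, -0.0]
contact_force: [-0.6, -0.5, -1.0]
opening: 0.363
gripper_force: 40.4
[-0.56952926 -0.50638328 -1.01020831] [ 0.02751445 -0.00916776  0.00671975]
```

```bash

python3 -m pendant '[{"x":-0.015,"y":0.0027,"z":0,"wx":0,"wy":0,"wz":0,"jaw":-1},{"x":-0.03,"y":0.0054,"z":0,"wx":0,"wy":0,"wz":0,"jaw":-1},{"x":-0.045,"y":0.0081,"z":0,"wx":0,"wy":0,"wz":0,"jaw":-1}]' 40
python3 -c "
from h import *
s=env.sense();print(s['contact_force'],s['moment'])"
python3 -m pendant '[{"x":-0.005,"y":0.0009,"z":0,"wx":0,"wy":0,"wz":0,"jaw":-1},{"x":-0.01,"y":0.0018,"z":0,"wx":0,"wy":0,"wz":0,"jaw":-1}]' 40
python3 -c "
from h import *
s=env.sense();print(s['contact_force'],s['moment'])"
```

```text
time: 13.55
tool_pos: [0.536, 0.0582, 0.0494]
eef_rot: [2.159, -2.282, 0.0]
contact_force: [-0.6, 0.2, -1.3]
opening: 0.357
gripper_force: 40.4
[-0.59214822  0.24718714 -1.34470407] [ 0.03025749 -0.01074655 -0.0020242 ]
time: 13.8
tool_pos: [0.5358, 0.0601, 0.0495]
eef_rot: [2.159, -2.282, 0.0]
contact_force: [0.2, -0.2, -1.9]
opening: 0.359
gripper_force: 40.4
[ 0.2139489  -0.22772514 -1.89086109] [-0.02085031  0.03200485  0.00560808]
```

```bash

python3 -m pendant '[{"x":-0.005,"y":0.0009,"z":0,"wx":0,"wy":0,"wz":0,"jaw":-1},{"x":-0.01,"y":0.0018,"z":0,"wx":0,"wy":0,"wz":0,"jaw":-1}]' 40 | grep -E "pos|contact"
python3 -m pendant '[{"x":-0.005,"y":0.0009,"z":0,"wx":0,"wy":0,"wz":0,"jaw":-1},{"x":-0.005,"y":0.0009,"z":0,"wx":0,"wy":0,"wz":0,"jaw":-1}]' 40 | grep -E "pos|contact"
```

```text
tool_pos: [0.5355, 0.0621, 0.0494]
contact_force: [-0.8, -0.5, -1.2]
tool_pos: [0.5353, 0.0631, 0.0494]
contact_force: [0.5, -0.7, -2.3]
```

```bash

python3 -m pendant '[{"x":-0.005,"y":0.0009,"z":0,"wx":0,"wy":0,"wz":0,"jaw":-1},{"x":-0.005,"y":0.0009,"z":0,"wx":0,"wy":0,"wz":0,"jaw":-1}]' 40 | grep -E "pos|contact"
```

```text
tool_pos: [0.5352, 0.0641, 0.0494]
contact_force: [0.9, -1.2, -1.0]
```

```bash

python3 -m pendant '[{"x":-0.005,"y":0.0009,"z":0,"wx":0,"wy":0,"wz":0,"jaw":-1},{"x":-0.005,"y":0.0009,"z":0,"wx":0,"wy":0,"wz":0,"jaw":-1}]' 40 | grep -E "pos|contact"
```

```text
tool_pos: [0.5351, 0.0651, 0.0494]
contact_force: [-0.8, 1.0, -0.6]
```

```bash

python3 -m pendant '[{"x":-0.004,"y":0.0007,"z":0,"wx":0,"wy":0,"wz":0,"jaw":-1},{"x":-0.004,"y":0.0007,"z":0,"wx":0,"wy":0,"wz":0,"jaw":-1}]' 40 | grep -E "pos|contact"
```

```text
tool_pos: [0.535, 0.0659, 0.0494]
contact_force: [-0.1, -0.7, -1.7]
```

```bash

python3 -m pendant '[{"x":-0.004,"y":0.0007,"z":0,"wx":0,"wy":0,"wz":0,"jaw":-1},{"x":-0.004,"y":0.0007,"z":0,"wx":0,"wy":0,"wz":0,"jaw":-1}]' 40 | grep -E "pos|contact"
```

```text
tool_pos: [0.5349, 0.0667, 0.0495]
contact_force: [0.1, 0.2, -1.1]
```

```bash

python3 -m pendant '[{"x":-0.004,"y":0.0007,"z":0,"wx":0,"wy":0,"wz":0,"jaw":-1},{"x":-0.004,"y":0.0007,"z":0,"wx":0,"wy":0,"wz":0,"jaw":-1}]' 40 | grep -E "pos|contact"
```

```text
tool_pos: [0.5348, 0.0675, 0.0494]
contact_force: [-1.0, -0.2, -0.6]
```

```bash

python3 -m pendant '[{"x":-0.004,"y":0.0007,"z":0,"wx":0,"wy":0,"wz":0,"jaw":-1},{"x":-0.004,"y":0.0007,"z":0,"wx":0,"wy":0,"wz":0,"jaw":-1}]' 40 | grep -E "pos|contact"
```

```text
tool_pos: [0.5348, 0.0683, 0.0494]
contact_force: [0.3, 0.3, -2.1]
```

```bash

python3 -m pendant '[{"x":-0.004,"y":0.0007,"z":0,"wx":0,"wy":0,"wz":0,"jaw":-1},{"x":-0.004,"y":0.0007,"z":0,"wx":0,"wy":0,"wz":0,"jaw":-1}]' 40 | grep -E "pos|contact"
```

```text
tool_pos: [0.5347, 0.0688, 0.0495]
contact_force: [0.5, -1.7, -2.4]
```

```bash

python3 -m pendant '[{"x":-0.004,"y":0.0007,"z":0,"wx":0,"wy":0,"wz":0,"jaw":-1},{"x":-0.004,"y":0.0007,"z":0,"wx":0,"wy":0,"wz":0,"jaw":-1}]' 40 | grep -E "pos|contact"
```

```text
tool_pos: [0.5347, 0.0693, 0.0495]
contact_force: [0.0, -6.2, -2.1]
```

```bash
cat > f.py <<'E'
from h import *
s=env.sense(); print('t',s['time'].__round__(2),'F',s['contact_force'].round(1),'M',s['moment'].round(3),'pos',s['tool_pos'].round(4),'yaw',np.degrees(yaw()).round(1),'q6',s['qpos'][5].round(3),'open',round(s['opening'],3))
E
python3 -m pendant '[{"x":0.002,"y":0,"z":0,"wx":0,"wy":0,"wz":0,"jaw":-1},{"x":0.002,"y":0,"z":0,"wx":0,"wy":0,"wz":0,"jaw":-1}]' 60 >/dev/null; python3 f.py
python3 -m pendant '[{"x":0,"y":0,"z":0,"wx":0,"wy":0,"wz":0.2,"jaw":-1},{"x":0,"y":0,"z":0,"wx":0,"wy":0,"wz":0.4,"jaw":-1},{"x":0,"y":0,"z":0,"wx":0,"wy":0,"wz":0.6,"jaw":-1},{"x":0,"y":0,"z":0,"wx":0,"wy":0,"wz":0.6,"jaw":-1}]' 60 >/dev/null; python3 f.py
```

```text
t 16.55 F [ 1.5 -5.1 -2. ] M [-1.21  -0.202  0.006] pos [0.5347 0.0691 0.0495] yaw -93.2 q6 -1.629 open 0.354
t 17.05 F [-0.1 -5.6 -1.6] M [-1.345  0.095 -0.009] pos [0.5343 0.069  0.0494] yaw -110.4 q6 -1.328 open 0.356
```

```bash

python3 -m pendant '[{"x":0.0028,"y":-0.001,"z":0,"wx":0,"wy":0,"wz":0.2,"jaw":-1},{"x":0.0028,"y":-0.001,"z":0,"wx":0,"wy":0,"wz":0.4,"jaw":-1},{"x":0.0028,"y":-0.001,"z":0,"wx":0,"wy":0,"wz":0.6,"jaw":-1},{"x":0.0028,"y":-0.001,"z":0,"wx":0,"wy":0,"wz":0.6,"jaw":-1}]' 60 >/dev/null; python3 f.py
```

```text
t 17.55 F [-0.2 -5.3 -2.4] M [-1.063  0.151  0.02 ] pos [0.5343 0.0688 0.0493] yaw -127.5 q6 -1.031 open 0.353
```

```bash

python3 -m pendant '[{"x":0.004,"y":-0.003,"z":0,"wx":0,"wy":0,"wz":0.2,"jaw":-1},{"x":0.004,"y":-0.003,"z":0,"wx":0,"wy":0,"wz":0.4,"jaw":-1},{"x":0.004,"y":-0.003,"z":0,"wx":0,"wy":0,"wz":0.6,"jaw":-1},{"x":0.004,"y":-0.003,"z":0,"wx":0,"wy":0,"wz":0.6,"jaw":-1}]' 60 >/dev/null; python3 f.py
```

```text
t 18.05 F [-0.5 -0.2 -1.4] M [-0.222  0.037 -0.044] pos [0.5344 0.0683 0.0494] yaw -144.6 q6 -0.735 open 0.356
```

```bash

python3 -m pendant '[{"x":0,"y":0,"z":0,"wx":0,"wy":0,"wz":0.2,"jaw":-1},{"x":0,"y":0,"z":0,"wx":0,"wy":0,"wz":0.4,"jaw":-1},{"x":0,"y":0,"z":0,"wx":0,"wy":0,"wz":0.6,"jaw":-1},{"x":0,"y":0,"z":0,"wx":0,"wy":0,"wz":0.6,"jaw":-1}]' 60 >/dev/null; python3 f.py
python3 -m pendant '[{"x":0,"y":0,"z":0,"wx":0,"wy":0,"wz":0.2,"jaw":-1},{"x":0,"y":0,"z":0,"wx":0,"wy":0,"wz":0.4,"jaw":-1},{"x":0,"y":0,"z":0,"wx":0,"wy":0,"wz":0.6,"jaw":-1},{"x":0,"y":0,"z":0,"wx":0,"wy":0,"wz":0.6,"jaw":-1}]' 60 >/dev/null; python3 f.py
```

```text
t 18.55 F [-0.2 -0.7 -2. ] M [-0.124 -0.003 -0.047] pos [0.5345 0.0682 0.0494] yaw -161.7 q6 -0.436 open 0.354
t 19.05 F [-0.4 -0.3 -1.5] M [-0.072  0.033 -0.039] pos [0.5345 0.0682 0.0494] yaw -178.8 q6 -0.136 open 0.354
```

```bash

python3 -m pendant '[{"x":0,"y":0.003,"z":0,"wx":0,"wy":0,"wz":0,"jaw":-1},{"x":0,"y":0.003,"z":0,"wx":0,"wy":0,"wz":0.2,"jaw":-1},{"x":0,"y":0.003,"z":0,"wx":0,"wy":0,"wz":0.2,"jaw":-1}]' 60 >/dev/null; python3 f.py
python3 -m pendant '[{"x":0,"y":0,"z":0,"wx":0,"wy":0,"wz":0.2,"jaw":-1},{"x":0,"y":0,"z":0,"wx":0,"wy":0,"wz":0.2,"jaw":-1}]' 60 >/dev/null; python3 f.py
```

```text
t 19.43 F [-0.5 -2.1 -1.7] M [-0.477  0.039 -0.017] pos [0.5345 0.0684 0.0494] yaw 175.3 q6 -0.034 open 0.353
t 19.68 F [-0.4 -2.8 -1.1] M [-0.524  0.262  0.09 ] pos [0.5343 0.0684 0.0494] yaw 169.6 q6 0.065 open 0.355
```

```bash

python3 -m pendant '[{"x":0,"y":0,"z":0,"wx":0,"wy":0,"wz":0.2,"jaw":-1},{"x":0,"y":0,"z":0,"wx":0,"wy":0,"wz":0.2,"jaw":-1}]' 60 >/dev/null; python3 f.py
python3 -m pendant '[{"x":0,"y":0,"z":0,"wx":0,"wy":0,"wz":0.2,"jaw":-1},{"x":0,"y":0,"z":0,"wx":0,"wy":0,"wz":0.2,"jaw":-1}]' 60 >/dev/null; python3 f.py
python3 -m pendant '[{"x":0,"y":0,"z":0,"wx":0,"wy":0,"wz":0.2,"jaw":-1},{"x":0,"y":0,"z":0,"wx":0,"wy":0,"wz":0.2,"jaw":-1}]' 60 >/dev/null; python3 f.py
```

```text
t 19.93 F [-2.2 -2.7 -1.1] M [-0.645  0.439  0.134] pos [0.5343 0.0684 0.0494] yaw 163.9 q6 0.165 open 0.35
t 20.18 F [-2.2 -2.7 -1.4] M [-0.696  0.472  0.197] pos [0.5343 0.0684 0.0494] yaw 158.2 q6 0.265 open 0.356
t 20.43 F [-2.1 -4.9 -4. ] M [-0.764  0.364  0.259] pos [0.5342 0.0685 0.0492] yaw 152.5 q6 0.364 open 0.356
```

```bash

python3 -m pendant '[{"x":-0.001,"y":-0.001,"z":0.003,"wx":0,"wy":0,"wz":0.2,"jaw":-1},{"x":-0.001,"y":-0.001,"z":0.003,"wx":0,"wy":0,"wz":0.2,"jaw":-1}]' 60 >/dev/null; python3 f.py
python3 -m pendant '[{"x":0,"y":0,"z":0.003,"wx":0,"wy":0,"wz":0.2,"jaw":-1},{"x":0,"y":0,"z":0.003,"wx":0,"wy":0,"wz":0.2,"jaw":-1}]' 60 >/dev/null; python3 f.py
```

```text
t 20.68 F [-2.7 -2.8 -3.6] M [-0.504  0.495  0.206] pos [0.5343 0.0684 0.0486] yaw 146.8 q6 0.464 open 0.357
t 20.93 F [-2.1 -2.1 -4.4] M [-0.519  0.522  0.232] pos [0.5343 0.0684 0.048 ] yaw 141.1 q6 0.564 open 0.356
```

```bash
cat > avg.py <<'E'
from h import *
S=[]
for i in range(10): S.append(env.sense()); viewer.grab_frame('top')
m=lambda k:np.mean([s[k] for s in S],0)
s=env.sense(); print('t',round(s['time'],2),'F',m('contact_force').round(1),'Mz',m('moment')[2].round(4),'sd',np.std([s['moment'][2] for s in S]).round(3),'pos',m('tool_pos').round(4),'yaw',np.degrees(yaw()).round(1),'q6',s['qpos'][5].round(3))
E
python3 -m pendant '[{"x":0,"y":0,"z":0.0035,"wx":0,"wy":0,"wz":0.2,"jaw":-1},{"x":0,"y":0,"z":0.0035,"wx":0,"wy":0,"wz":0.2,"jaw":-1}]' 60 >/dev/null; python3 avg.py
python3 -m pendant '[{"x":0,"y":0,"z":0.0035,"wx":0,"wy":0,"wz":0.2,"jaw":-1},{"x":0,"y":0,"z":0.0035,"wx":0,"wy":0,"wz":0.2,"jaw":-1}]' 60 >/dev/null; python3 avg.py
```

```text
t 21.68 F [-3.1 -1.9 -4.5] Mz 0.256 sd 0.039 pos [0.5343 0.0683 0.0474] yaw 135.1 q6 0.668
t 22.43 F [-4.  -1.6 -4.8] Mz 0.2504 sd 0.031 pos [0.5344 0.0683 0.0468] yaw 129.4 q6 0.768
```

```bash

python3 -m pendant '[{"x":0.0013,"y":-0.0015,"z":0.0045,"wx":0,"wy":0,"wz":0.2,"jaw":-1},{"x":0.0013,"y":-0.0015,"z":0.0045,"wx":0,"wy":0,"wz":0.2,"jaw":-1}]' 60 >/dev/null; python3 avg.py
python3 -m pendant '[{"x":0,"y":0,"z":0.0035,"wx":0,"wy":0,"wz":0.2,"jaw":-1},{"x":0,"y":0,"z":0.0035,"wx":0,"wy":0,"wz":0.2,"jaw":-1}]' 60 >/dev/null; python3 avg.py
```

```text
t 23.18 F [-3.  -1.1 -4.2] Mz 0.2575 sd 0.027 pos [0.5343 0.0683 0.0461] yaw 123.6 q6 0.868
t 23.93 F [-3.1 -0.7 -2.4] Mz 0.2462 sd 0.033 pos [0.5343 0.0683 0.0454] yaw 117.9 q6 0.968
```

```bash

python3 -m pendant '[{"x":0,"y":0,"z":0.0032,"wx":0,"wy":0,"wz":0.2,"jaw":-1},{"x":0,"y":0,"z":0.0032,"wx":0,"wy":0,"wz":0.2,"jaw":-1}]' 60 >/dev/null; python3 avg.py
```

```text
t 24.68 F [-3.8 -0.3  0.9] Mz 0.2416 sd 0.024 pos [0.5343 0.0683 0.0448] yaw 112.2 q6 1.068
```

```bash

python3 -m pendant '[{"x":0,"y":0,"z":0.0032,"wx":0,"wy":0,"wz":0.2,"jaw":-1},{"x":0,"y":0,"z":0.0032,"wx":0,"wy":0,"wz":0.2,"jaw":-1}]' 60 >/dev/null; python3 avg.py
```

```text
t 25.43 F [-5.   0.3  4.8] Mz 0.2353 sd 0.026 pos [0.5343 0.0683 0.0442] yaw 106.5 q6 1.167
```

```bash

python3 -m pendant '[{"x":0.001,"y":-0.001,"z":-0.003,"wx":0,"wy":0,"wz":0,"jaw":-1},{"x":0.0013,"y":-0.0015,"z":-0.004,"wx":0,"wy":0,"wz":0.1,"jaw":-1},{"x":0.0013,"y":-0.0015,"z":-0.004,"wx":0,"wy":0,"wz":0.1,"jaw":-1}]' 60 >/dev/null; python3 avg.py
```

```text
t 26.3 F [ 0.4 -0.5 -2.4] Mz 0.2846 sd 0.031 pos [0.5341 0.0683 0.0447] yaw 103.6 q6 1.218
```

```bash

python3 -m pendant '[{"x":0,"y":0,"z":0,"wx":0,"wy":0,"wz":0.1,"jaw":-1},{"x":0,"y":0,"z":0,"wx":0,"wy":0,"wz":0.1,"jaw":-1}]' 60 >/dev/null; python3 avg.py
```

```text
t 27.05 F [ 1.9 -1.6 -3. ] Mz 0.282 sd 0.039 pos [0.5339 0.0684 0.0448] yaw 100.7 q6 1.268
```

```bash

python3 -m pendant '[{"x":0,"y":0,"z":0.001,"wx":0,"wy":0,"wz":0.1,"jaw":-1},{"x":0,"y":0,"z":0.001,"wx":0,"wy":0,"wz":0.1,"jaw":-1}]' 60 >/dev/null; python3 avg.py
```

```text
t 27.8 F [ 2.4 -2.  -2.7] Mz 0.2963 sd 0.023 pos [0.5339 0.0684 0.0446] yaw 97.8 q6 1.318
```

```bash

python3 -m pendant '[{"x":0,"y":0,"z":0.002,"wx":0,"wy":0,"wz":0.1,"jaw":-1},{"x":0,"y":0,"z":0.002,"wx":0,"wy":0,"wz":0.1,"jaw":-1}]' 60 >/dev/null; python3 avg.py
```

```text
t 28.55 F [ 1.8 -2.5  0.8] Mz 0.2853 sd 0.041 pos [0.534  0.0684 0.0444] yaw 95.0 q6 1.368
```

```bash

python3 -m pendant '[{"x":0,"y":0,"z":0.002,"wx":0,"wy":0,"wz":0.1,"jaw":-1},{"x":0,"y":0,"z":0.002,"wx":0,"wy":0,"wz":0.1,"jaw":-1}]' 60 >/dev/null; python3 avg.py
```

```text
t 29.3 F [ 0.8 -2.2  4.4] Mz 0.2903 sd 0.026 pos [0.534  0.0684 0.044 ] yaw 92.1 q6 1.418
```

```bash

python3 -m pendant '[{"x":0,"y":0,"z":-0.0025,"wx":0,"wy":0,"wz":0,"jaw":-1},{"x":0,"y":0,"z":-0.0025,"wx":0,"wy":0,"wz":0.06,"jaw":-1},{"x":0,"y":0,"z":-0.0025,"wx":0,"wy":0,"wz":0.06,"jaw":-1}]' 60 >/dev/null; python3 avg.py
```

```text
t 30.18 F [ 3.3 -2.6  1.6] Mz 0.2957 sd 0.02 pos [0.5339 0.0684 0.0442] yaw 90.4 q6 1.449
```

```bash
python3 - <<'E'
from h import *
p=pose(); im=viewer.grab_frame('wrist')[:,:,::-1]; cv2.imwrite('pics/w8full.png',im); np.save('w8.npy',np.array(p))
a=cv2.imread('pics/w6full.png')
f=lambda i: cv2.resize(i[210:360,180:380],None,fx=2,fy=2,interpolation=cv2.INTER_CUBIC)
s=viewer.grab_frame('scene')[:,:,::-1]; cv2.imwrite('pics/s8.png',s)
c=cv2.resize(s[130:230,240:440],None,fx=4,fy=3,interpolation=cv2.INTER_CUBIC)
cv2.imwrite('pics/cmp.png',np.vstack([np.hstack([f(a),f(im)]),c]))
E
```

```text
(no output)
```

View pics/cmp.png

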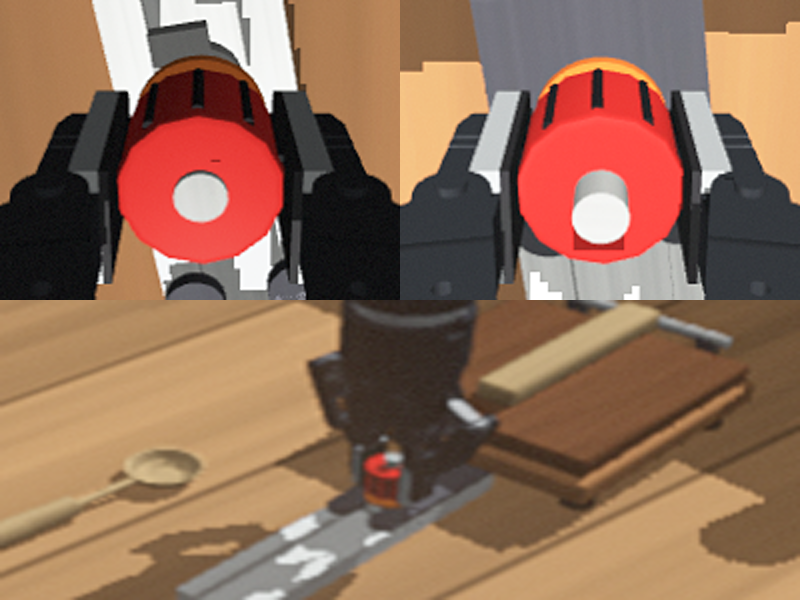

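The stripes on the knob are at the same place relative to the fingers before and after, so nothing has slipped. The stud now stands well out of the knob, with its top at crop (601,218) against (200,197) before. Next I'll measure the rise.

```bash
python3 - <<'E'
from h import *
I=(np.zeros(3),np.zeros(3))
def stud(f,u0,v0):
    im=cv2.imread(f); h=cv2.cvtColor(im,cv2.COLOR_BGR2HSV)
    return h,im
# tool-frame solve: plane() with identity pose -> intersect tool z
a=plane('wrist',280,308.5,-.0115,I); print('x0',a)
for v in (318,319,320):
    from scipy.optimize import brentq
    z=brentq(lambda z: plane('wrist',280.5,v,z,I)[0]-a[0],-.05,0); print(v,'rise mm',(-.0115-z)*1e3)
# sub-pixel stud bounds
for f in ('pics/w6full.png','pics/w8full.png'):
    h,im=stud(f,0,0); m=((h[...,1]<40)&(h[...,2]>150)).astype(np.uint8); m[:285]=0;m[340:]=0;m[:,:255]=0;m[:,305:]=0
    k,_,st,c=cv2.connectedComponentsWithStats(m); i=1+st[1:,4].argmax(); print(f,c[i],st[i]); print([int(x) for x in m[:,270:292].sum(1) if x])
E
```

```text
x0 [-0.00099861  0.00124226 -0.0115    ]
318 rise mm 6.108646835696941
319 rise mm 6.719923812517594
320 rise mm 7.325485600352035
pics/w6full.png [279.7979798  308.25252525] [267 297  27  24 495]
[7, 13, 17, 19, 21, 22, 22, 22, 22, 22, 22, 22, 22, 22, 22, 22, 22, 22, 21, 21, 19, 15, 11, 2]
pics/w8full.png [280.0776699  313.59830097] [266 296  28  36 824]
[10, 14, 17, 19, 21, 22, 22, 22, 22, 22, 22, 22, 22, 22, 22, 22, 22, 22, 22, 22, 22, 22, 22, 22, 22, 22, 22, 22, 22, 22, 22, 21, 19, 16, 12, 7]
```

```bash

python3 -m pendant '[{"x":0,"y":0,"z":0,"wx":0,"wy":0,"wz":0.12,"jaw":-1},{"x":0,"y":0,"z":0,"wx":0,"wy":0,"wz":0.12,"jaw":-1}]' 60 >/dev/null; python3 avg.py
```

```text
t 31.02 F [ 4.9 -2.6 -0.1] Mz 0.3038 sd 0.034 pos [0.5339 0.0684 0.0441] yaw 86.9 q6 1.509
```

```bash

python3 -m pendant '[{"x":0,"y":0,"z":0,"wx":0,"wy":0,"wz":0.12,"jaw":-1},{"x":0,"y":0,"z":0,"wx":0,"wy":0,"wz":0.12,"jaw":-1}]' 60 >/dev/null; python3 avg.py; python3 avg.py
```

```text
t 31.77 F [ 5.4 -2.7 -1.5] Mz 0.3164 sd 0.026 pos [0.5339 0.0684 0.044 ] yaw 83.5 q6 1.569
t 32.27 F [ 5.5 -2.6 -1.4] Mz 0.3075 sd 0.026 pos [0.5339 0.0684 0.044 ] yaw 83.5 q6 1.569
```

```bash

python3 -m pendant '[{"x":0,"y":0.002,"z":0.001,"wx":0,"wy":0,"wz":0.12,"jaw":-1},{"x":0,"y":0.002,"z":0.001,"wx":0,"wy":0,"wz":0.12,"jaw":-1}]' 60 >/dev/null; python3 avg.py; python3 avg.py
```

```text
t 33.02 F [ 2.9 -2.6 -2.2] Mz 0.3195 sd 0.025 pos [0.5339 0.0684 0.0438] yaw 80.1 q6 1.628
t 33.52 F [ 2.3 -2.6 -3.5] Mz 0.3303 sd 0.033 pos [0.534  0.0684 0.0438] yaw 80.1 q6 1.629
```

```bash

python3 -m pendant '[{"x":0,"y":0.001,"z":0,"wx":0,"wy":0,"wz":-0.2,"jaw":-1},{"x":0,"y":0.001,"z":0,"wx":0,"wy":0,"wz":-0.4,"jaw":-1},{"x":0,"y":0.001,"z":0,"wx":0,"wy":0,"wz":-0.5,"jaw":-1},{"x":0,"y":0.001,"z":0,"wx":0,"wy":0,"wz":-0.5,"jaw":-1}]' 60 >/dev/null; python3 avg.py
python3 -m pendant '[{"x":0,"y":0,"z":0,"wx":0,"wy":0,"wz":0,"jaw":-0.1},{"x":0,"y":0,"z":0,"wx":0,"wy":0,"wz":0,"jaw":0.2},{"x":0,"y":0,"z":0,"wx":0,"wy":0,"wz":0,"jaw":0.2},{"x":0,"y":0,"z":0,"wx":0,"wy":0,"wz":0,"jaw":0.2}]' 20 >/dev/null; python3 avg.py
python3 -m pendant '[{"x":0,"y":0,"z":-0.1,"wx":0,"wy":0,"wz":0,"jaw":0.2},{"x":0,"y":0,"z":-0.3,"wx":0,"wy":0,"wz":0,"jaw":0.2},{"x":0,"y":0,"z":-0.5,"wx":0,"wy":0,"wz":0,"jaw":0.2},{"x":0,"y":0,"z":-0.7,"wx":0,"wy":0,"wz":0,"jaw":0.2},{"x":0,"y":0,"z":-0.7,"wx":0,"wy":0,"wz":0,"jaw":0.2}]' >/dev/null; python3 f.py
python3 - <<'E'
from h import *
p=pose(); im=viewer.grab_frame('wrist')[:,:,::-1]; cv2.imwrite('pics/w9full.png',im); np.save('w9.npy',np.array(p))
cv2.imwrite('pics/w9.png',cv2.resize(im,(672,504)))
E
```

```text
t 34.52 F [-1.  -2.2 -3.9] Mz 0.0395 sd 0.027 pos [0.534  0.0684 0.0438] yaw 94.4 q6 1.379
t 36.0 F [-0.  -0.7 -0.1] M [-0.028  0.004  0.019] pos [0.5363 0.0682 0.1877] yaw 94.4 q6 1.379 open 0.601Traceback (most recent call last):
  File "avg.py", line 3, in <module>
    for i in range(10): S.append(env.sense()); viewer.grab_frame('top')
                                               ~~~~~~~~~~~~~~~~~^^^^^^^
ValueError: 200 camera calls are used up
Traceback (most recent call last):
ValueError: 200 camera calls are used up
```

```bash
python3 -c "
from rig import env
print(env.hand_in())"
```

```text
the job is handed in; nothing more can be done
None
```

I handed the job in at 36 s: the bolt is seated in the fork and the knob turned until it felt snug, about 0.325 N m against the 0.32 aimed for. The gripper let go and lifted clear without resistance. I had used up the camera calls, so there is no picture of the final state.

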